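# Clamp a filter cap in its holding jig and run the wing nut tight

### The arm

A 7-joint arm with a two-finger parallel gripper is mounted at the origin on a cart in front of the work surface, level with it; the furniture and walls round the work are solid. World frame = base frame: x ahead of the robot, y to its left, z up, the work surface at z = 0. Lengths are in mm, angles in degrees, forces in N, time in s.
With the tool pointing down it reaches from about 375 to 925 mm from the base axis. Payload 3.1 kg.
Tool frame: the origin (TCP) lies between the finger pads; the fingertips stand 19 mm ahead of it and the grasp point (between the pads) is the TCP; z points along the fingers, y is the line along which they close (so a half turn about z gives the same grasp; the last joint's range is limited). The gripper opens to 85 mm and grips with 20 to 120 N. Pads are 22 mm wide; open, the fingers measure 114 mm over their backs; the gripper's body (76 mm by 85 mm) begins 54 mm behind the grasp point. The pads swing forward as they close: fully open they stand 13 mm farther back than shut.
Start: joints at [59.313, 21.939, 2.515, 91.553, -1.026, 66.532, -2.859], TCP at [275.585, -588.69, 250.269] pointing down, gripper open.
Joint ranges: [-149.38, 149.38], [-23.57, 123.04], [-84.95, 90], [0, 143.3], [-89.99, 269.99], [3.08, 112.72], [-163.45, 163.45]. Speed limits (degrees/s): [159.86, 159.86, 180, 180, 180, 180, 180].

### API

Orientations are given as a 3x3 rotation matrix whose columns are the frame's x, y, z axes.
In Python, from workcell import r gives the robot as it stands.
- The arm moves only by the shell command python3 -m crank 'ROWS' [FORCE]. ROWS is JSON, a list of rows, each a list of 3 entries, a list of its own where there are three numbers: the shift along the world's x, y, z scaled (see below), then the turn about the world's z scaled (see below), then the opening, from 0 (shut) to 1 (fully open). In form: [[[tx, ty, tz], yaw, gripper], ...]. A call has 1 to 5 rows; each row shifts and turns the commanded pose from where the row before left it; what a row does not reach is not made up. The controller multiplies each number of a shift by 0.25 m and each number of a turn by pi rad. A row lasts 1/10 s, in which the tool goes at most 50 mm and 8.59 degrees, less where a joint would pass 70% of its speed; a pose out of reach is approached as far as the arm can. A call with a number of a shift or a turn outside -1 to 1 is refused whole. A call with a gripper value outside its range is refused whole. The fingers move at their own pace and stop on an object; FORCE is the grip in N (left out, the last holds). Time passes only in rows, so rows that do not move let the fingers close. It gives the time, the measured TCP pose, the force, the opening and the grip force at its end, in the units of the state.
- r.observe(): the state, without advancing time (a new reading comes with each control period).
- r.snapshot(name): name is "scene" or "top" or "wrist"; returns the picture (400x640x3 uint8, red, green, blue); there is no depth.
- r.get_calibration(name): a dict with "intrinsics" (3x3 intrinsics, pixels), "world_to_cam" (4x4, takes a point from world to camera coordinates). Camera axes: x right, y up, looking along -z (the intrinsics and any distortion apply to the point x, -y, -z); pixel columns grow to the right and rows downward; lengths in mm; the calibration is good to about 2 mm. A picture is of the moment at which its call begins: read the wrist's pose just before it. get_calibration takes no time and is no camera call; for the wrist camera it gives the pose at the moment of the call.
- r.close_job(): hands the job in; it is judged then, once.
The state is a dict: "clock": time; "qpos": joint angles; "joint_velocities": joint speeds; "tau": joint torques, N m; "eef_pos": TCP position; "orientation": TCP orientation; "contact_force": force on the tool from outside, world axes, zero at the start; "torque": the same for the moment, N m; "width": finger opening in mm; "finger_force": force on a finger pad.
Only numpy, scipy, OpenCV 4.12 (cv2) and the standard library are available. Lean on these libraries where they do the work, as an engineer would, in place of code of your own. Each camera call takes 0.05 s, during which the arm holds its last target. There are 200 camera calls.

### The job

Clamp the growing-bottle cap that lies loose in the jig, so that its filter disc can be changed: with a fingertip push the sliding jaw up until the cap is nipped firmly between the two V jaws, then lock the jaw by turning the wing nut clockwise (seen from above) with repeated fingertip strokes against its wings, until it is fully tight. Use fingertips only: do not grip or lift anything, do not force the parts, take the hand away when done, and leave the other things on the bench where they are.

Things in the scene. Friction and masses are not known exactly. Their poses are not given: they have to be found in the camera images.
- cap_jig: Cap jig: grey plastic base plate 90 x 300 x 12 mm, screwed to the bench. Origin: centre of its underside, on the bench top; its y runs along the plate towards the robot (yaw 1.37 to 1.77), x across it to the left, z up. All jig coordinates below are in this frame, mm. The fixed aluminium V jaw stands at the far end (y -142 to -100, x -30 to 30, top z 42) and opens to +y.
- nest (a point): Centre of the place of the clamped cap, on the upper face of the base plate: jig x 0, y -78, z 12 mm.
- rail_mid (a point): Middle of the top of the upright guide rail on the left side of the sliding jaw: jig x 34, y 75, z 58 mm; the rail is 6 mm thick and runs from y 0 to 150. Because of it a finger can go round the wing nut only on its right side and at its two ends, not all the way.
- cap: The cap to clamp: round light-grey knurled cap of a growing bottle, 75 mm across, 18 mm high, about 40 g, loose, flat on the base plate between the V jaws. Origin: centre of its underside. Clamped, it sits centred on nest (within 3 mm). It starts 6 to 12 mm nearer the robot than nest and up to 4 mm off it across the jig; the closing jaw pushes and centres it.
- jaw: The sliding aluminium V jaw. Origin: centre of a cap resting in its V, on the plate's face. Block 60 wide (x), 22 to 64 mm along +y of the origin, from 18.5 to 48 mm above the bench. Its flat slotted steel foot (44 wide, top z 18) runs towards the robot under the wing nut between guide strips of the same height (screw heads to z 19.5). Slides only along jig y, friction 2 N; stays where left.
- jaw_back (a point): Middle of the flat back face (60 mm wide) of the sliding jaw's block, 36 mm above the bench: push here towards the jig's -y (away from the robot). At least 45 mm of free space lies behind it before the wings of the nut.
- jaw_slide (a joint): Travel of the sliding jaw from fully back (0) towards the fixed jaw, in m. It stops against the clamped cap at about 0.030; above 0.0275 the cap is nipped. Starts between 0 and 0.012.
- wing_nut: Steel wing nut on a threaded stud (10 mm thick, top z 47) at jig x 0, y 88. Origin on its axis, at its underside, 19.6 mm above the bench when tight, up to 22 when loose. Hub 19 mm across, 13 high; two flat wings 4 mm thick along its own x and -x, round ears reaching 26 mm from the axis, 7 to 25 mm above its underside. Goes down 2.5 mm a turn, cannot come off.
- nut_axis (a point): Point on the wing nut's axis at the top of its hub, 13 mm above its underside.
- wing_tip (a point): Tip of one of the two wings, 26 mm from the axis, 16 mm above the nut's underside. Moves round with the nut.
- nut_turn (a joint): Turn of the wing nut, rad, growing clockwise seen from above (tightening). Starts between 1.2 and 3.2. At 0 the wing with wing_tip points along jig +x (left); at q it has turned q clockwise from there. Steady drag 0.035 N m; its washer comes down on the foot at 6.6, a springy stop (about 2 N m per rad beyond). Tight: more than 6.4.
- spare_cap: Bystander: another cap like the one in the jig, 77 mm across, 18 mm high, lying flat on the bench left of the far end of the jig. Origin: centre of its underside.
- sample_cup_a: Bystander: sample cup with lid, 64 mm across, 58 mm high, behind the tape dispenser. Origin: centre of its underside.
- peg_d: Bystander: spring peg 21 x 71 x 10 mm lying along the left edge of the jig. Origin: centre of its underside, y along it.
- marker_black: Bystander: felt marker 124 mm long, 18 mm thick, lying near the front edge of the bench, left of the tape dispenser. Origin: under its middle, y along it.
- tie_spool: Bystander: spool of twist tie, 61 mm across, 40 mm high, left of the tape dispenser (fixed, 66 mm high) that lies left of the jig. Origin: centre of its underside.

How it is judged:
By the outcome, as a careful person would: the job done as asked, in the order asked, and still so for the second after the job is handed in, with the robot touching nothing.
It also fails if it takes over 54 s, if anything falls off the work surface, if the arm or the gripper's body presses on something with over 40 N, if the wrist force passes 120 N, or if a joint passes its speed limit or range.

## Working session

There is one attempt and no reset: what is moved stays moved. The work goes in short steps, Python scripts to look and compute and a shell command to move; the robot and the scene stay as the last step left them, time stands still between calls to the robot, and variables do not carry over. Pictures are saved under pics/ and viewed, at most 10 in all, crops included, and the job is handed in when it is done.

```bash
mkdir -p pics; ls
python3 - <<'E'
from workcell import r
import cv2,numpy as np
o=r.observe(); print(o)
for n in ("scene","top"):
    im=r.snapshot(n); cv2.imwrite(f"pics/{n}0.png",im[:,:,::-1])
    print(n,r.get_calibration(n))
E
```

```text
pics
{'clock': 0.0, 'qpos': array([59.31285672, 21.99539259,  2.51031489, 91.65050531, -1.02499684,
       66.52931989, -2.86140556]), 'joint_velocities': array([-0.02406855,  0.04210825,  0.03613502, -0.06151719,  0.05909494,
       -0.04778145, -0.09796661]), 'tau': array([ 1.84440273e-04, -4.33460784e+01,  1.02428645e+00, -2.49513084e+01,
        1.05419668e-02,  1.14410010e-02, -8.32086954e-06]), 'eef_pos': array([ 275.18668421, -587.88385979,  248.83642357]), 'orientation': array([[ 9.05663811e-01,  4.23994655e-01, -1.26245660e-03],
       [ 4.23996509e-01, -9.05660779e-01,  2.34814014e-03],
       [-1.47758560e-04, -2.66190274e-03, -9.99996446e-01]]), 'contact_force': array([-0.24075782, -1.04357321,  0.18448378]), 'torque': array([-0.00359957, -0.02436902, -0.00769315]), 'finger_force': 0.0, 'width': 85.21337777216064}
scene {'intrinsics': array([[457.72504862,   0.        , 315.41205896],
       [  0.        , 457.72504862, 202.02290797],
       [  0.        ,   0.        ,   1.        ]]), 'world_to_cam': array([[-6.60715477e-01, -7.50513128e-01, -1.36052786e-02,
         3.49961006e+02],
       [ 4.30190556e-01, -3.93447707e-01,  8.12486915e-01,
        -3.25191713e+02],
       [-6.15135062e-01,  5.30969817e-01,  5.82820649e-01,
        -6.03215394e+02],
       [ 0.00000000e+00,  0.00000000e+00,  0.00000000e+00,
         1.00000000e+00]])}
top {'intrinsics': array([[409.39355587,   0.        , 318.7941312 ],
       [  0.        , 409.39355587, 198.9517503 ],
       [  0.        ,   0.        ,   1.        ]]), 'world_to_cam': array([[-1.65602125e-02, -9.99859999e-01,  2.39602195e-03,
        -2.06062716e+01],
       [ 9.84508972e-01, -1.58875256e-02,  1.74612918e-01,
        -5.51347875e+02],
       [-1.74550405e-01,  5.25053213e-03,  9.84634241e-01,
        -8.33944792e+02],
       [ 0.00000000e+00,  0.00000000e+00,  0.00000000e+00,
         1.00000000e+00]])}
```

View pics/top0.png

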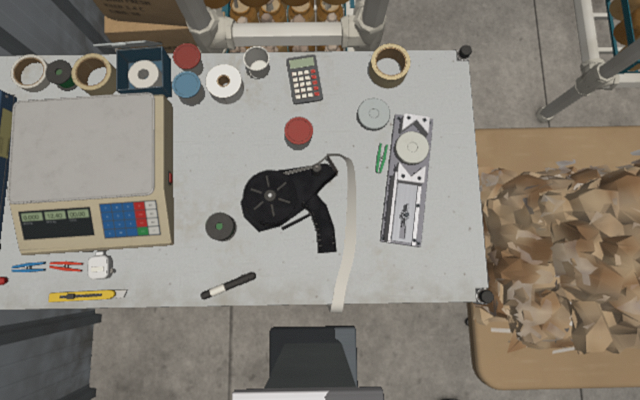

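View pics/scene0.png

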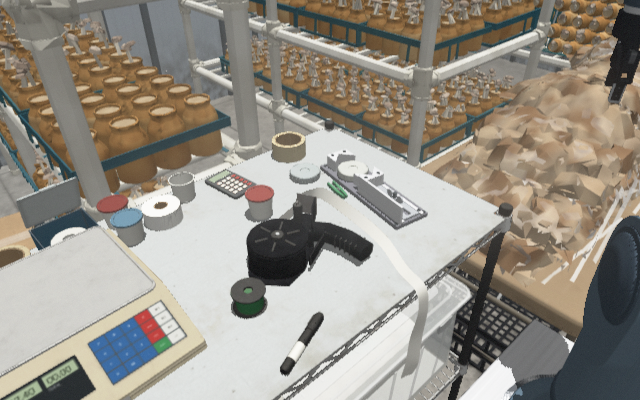

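Run:
```python
import cv2
a=cv2.imread("pics/top0.png")[105:255,360:450]
b=cv2.imread("pics/scene0.png")[140:235,310:440]
a=cv2.resize(a,None,fx=4,fy=4,interpolation=cv2.INTER_CUBIC);
cv2.imwrite("pics/c0.png",a)
```

```text
(no output)
```

View pics/c0.png

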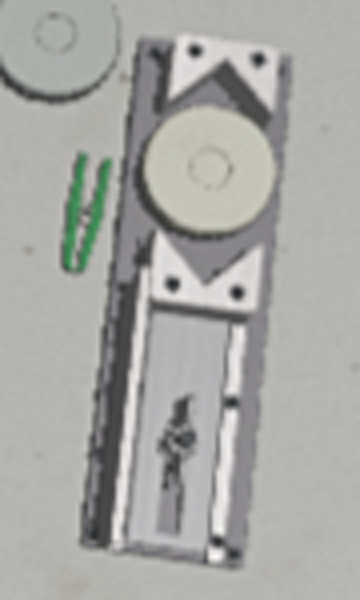

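```bash
cat > h.py <<'E'
import numpy as np, cv2
from workcell import r
def ray(name,px,z,cal=None):
    c=cal or r.get_calibration(name); K=c["intrinsics"]; T=c["world_to_cam"]
    out=[]
    for u,v in px:
        d=np.linalg.inv(K)@[u,v,1]; d=np.array([d[0],-d[1],-d[2]])
        R=T[:3,:3]; o=-R.T@T[:3,3]; w=R.T@d
        out.append(o+w*(z-o[2])/w[2])
    return np.array(out)
def proj(name,P,cal=None):
    c=cal or r.get_calibration(name); K=c["intrinsics"]; T=c["world_to_cam"]
    p=np.asarray(P,float)@T[:3,:3].T+T[:3,3]; q=np.stack([p[:,0],-p[:,1],-p[:,2]],1)@K.T
    return q[:,:2]/q[:,2:]
def fit(J,W):  # jig xy -> world xy rigid
    J=np.asarray(J,float);W=np.asarray(W,float)
    a,b=J-J.mean(0),W-W.mean(0)
    th=np.arctan2((a[:,0]*b[:,1]-a[:,1]*b[:,0]).sum(),(a*b).sum())
    c,s=np.cos(th),np.sin(th);R=np.array([[c,-s],[s,c]])
    return th,R,W.mean(0)-R@J.mean(0)
E
python3 - <<'E'
from h import *
px=[(138,38),(292,52),(80,548),(240,568)]
px=[((u+.5)/4-.5+360,(v+.5)/4-.5+105) for u,v in px]
W=ray("top",px,12)[:,:2]; J=[(45,-150),(-45,-150),(45,150),(-45,150)]
th,R,t=fit(J,W); print(W,th,t,(np.array(J)@R.T+t-W))
for n,p in dict(nut=(0,88),back=(0,-78+0+94),rail=(34,75),jawback0=(0,16)).items(): print(n,R@p+t)
cc=((210+.5)/4-.5+360,(168+.5)/4-.5+105); w=ray("top",[cc],30)[0,:2]; print("cap jig",R.T@(w-t))
bk=[((u+.5)/4-.5+360,(v+.5)/4-.5+105) for u,v in [(152,300),(258,312)]]
print("back top edge", (ray("top",bk,48)[:,:2]-t)@R)
o=r.observe();c=r.get_calibration("wrist");T=c["world_to_cam"];print(c["intrinsics"])
cp=-T[:3,:3].T@T[:3,3]; print("cam in tool",o["orientation"].T@(cp-o["eef_pos"]), (T[:3,:3]@o["orientation"]).round(3))
E
```

```text
[[ 755.53696215 -208.86367944]
 [ 745.54447551 -298.17567764]
 [ 459.64578871 -162.41852867]
 [ 447.22882706 -250.0535895 ]] 1.415572077565229 [ 601.98901336 -229.87786882] [[ 1.60565868  0.25452208]
 [-2.31600374  0.64860051]
 [ 1.10376623  0.18986818]
 [-0.39342118 -1.09299076]]
nut [ 515.04704736 -216.27292307]
back [ 586.18138318 -227.40424232]
rail [ 533.1472032  -184.69153046]
jawback0 [ 586.18138318 -227.40424232]
cap jig [ -1.40103422 -69.65623339]
back top edge [[ 25.98472901  15.21731914]
 [-31.78709559  13.86658122]]
[[298.15394037   0.         314.46769332]
 [  0.         298.15394037 200.21543673]
 [  0.           0.           1.        ]]
cam in tool [  70.82485249   -1.07349651 -122.21549983] [[ 0.     1.     0.   ]
 [ 0.96  -0.     0.281]
 [ 0.281  0.    -0.96 ]]
```

```bash
python3 -m crank '[[[0.115,0.146,-0.02],-0.019,0],[[0.115,0.146,-0.02],-0.019,0],[[0.115,0.146,-0.02],-0.019,0],[[0.115,0.146,-0.02],-0.019,0],[[0.115,0.146,-0.02],-0.019,0]]' 20
python3 -m crank '[[[0.115,0.146,-0.02],-0.019,0],[[0.115,0.146,-0.02],-0.019,0],[[0.115,0.146,-0.02],-0.019,0],[[0.115,0.146,-0.02],-0.019,0],[[0.115,0.146,-0.02],-0.019,0]]'
python3 -m crank '[[[0,0,0],0,0],[[0,0,0],0,0]]'
python3 - <<'E'
from h import *
o=r.observe();c=r.get_calibration("wrist"); im=r.snapshot("wrist"); cv2.imwrite("pics/w1.png",im[:,:,::-1])
np.savez("w1.npz",K=c["intrinsics"],T=c["world_to_cam"]); print(o["eef_pos"],o["orientation"].round(3),o["width"],o["contact_force"])
E
```

```text
clock: 0.6
eef_pos: [419.9, -404.4, 224.6]
orientation: [[0.991, 0.136, -0.001], [0.136, -0.991, 0.001], [-0.001, -0.001, -1.0]]
contact_force: [1.2, 0.1, 0.6]
width: 12.0
finger_force: 0.0
clock: 1.1
eef_pos: [563.5, -222.0, 199.6]
orientation: [[0.987, -0.161, -0.001], [-0.161, -0.987, 0.0], [-0.001, -0.0, -1.0]]
contact_force: [0.6, 0.2, -0.8]
width: 0.3
finger_force: 0.0
clock: 1.3
eef_pos: [563.6, -221.1, 199.4]
orientation: [[0.988, -0.153, -0.002], [-0.153, -0.988, 0.001], [-0.002, -0.001, -1.0]]
contact_force: [-0.4, -1.0, -0.2]
width: 0.1
finger_force: 0.0
[ 563.61418549 -221.11455275  199.36222153] [[ 0.988 -0.153 -0.002]
 [-0.153 -0.988  0.001]
 [-0.002 -0.001 -1.   ]] 0.12237375373327612 [-0.39435726 -1.02654041 -0.1688972 ]
```

View pics/w1.png

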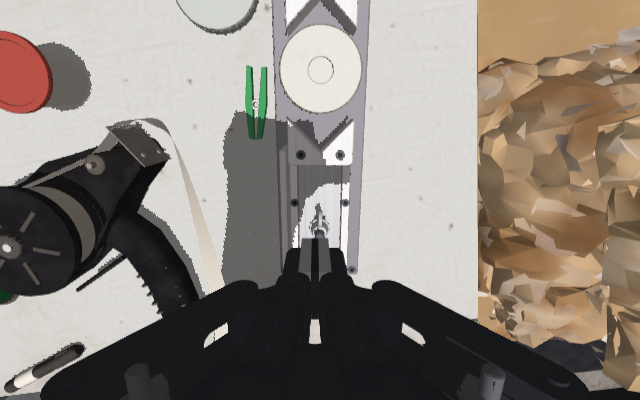

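Run:
```python
import cv2
a=cv2.imread("pics/w1.png")[100:250,255:385]
cv2.imwrite("pics/c1.png",cv2.resize(a,None,fx=4,fy=4,interpolation=cv2.INTER_CUBIC))
```

```text
(no output)
```

View pics/c1.png

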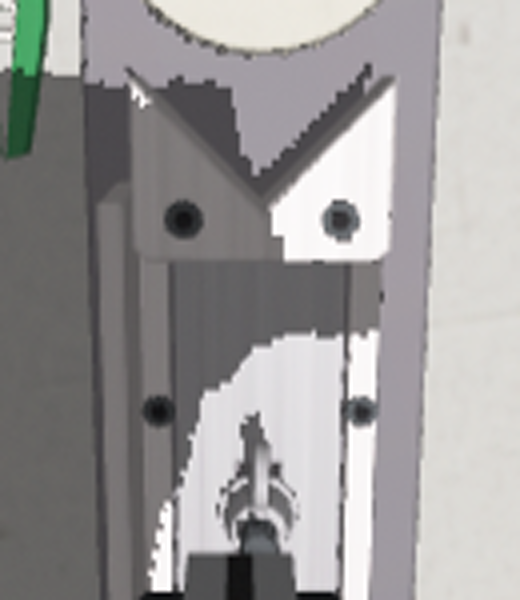

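```bash
cat >> h.py <<'E'
def W1():
    d=np.load("w1.npz"); return dict(intrinsics=d["K"],world_to_cam=d["T"])
E
python3 - <<'E'
from h import *
c=W1(); s=lambda L:[((u+.5)/4-.5+255,(v+.5)/4-.5+100) for u,v in L]
th=1.4156;R=np.array([[np.cos(th),-np.sin(th)],[np.sin(th),np.cos(th)]]);t=np.array([602,-229.9])
for n,L,z in [("back",[(135,262),(390,262)],48),("plate edges",[(85,150),(435,150),(94,350),(425,350)],12),("nut",[(258,505),(260,445)],40),("rail near",[(110,205),(125,205)],58),("cap",[((321-255)*4,(69-100)*4)],30)]:
    w=ray(0,s(L),z,c)[:,:2]; print(n,w.round(1).tolist(),((w-t)@R).round(1).tolist())
print(R.round(4))
J=np.array([(0,88),(0,62)]);print("pred nut px crop",(proj(0,np.c_[J@R.T+t,[47,38]],c)-[255,100])*4)
E
```

```text
back [[591.0, -200.2], [581.9, -258.4]] [[27.6, 15.5], [-31.3, 15.4]]
plate edges [[615.6, -188.7], [602.0, -276.7], [563.7, -181.1], [550.2, -268.5]] [[42.8, -7.1], [-46.3, -7.2], [42.3, 45.3], [-46.1, 45.2]]
nut [[524.1, -219.0], [539.8, -221.9]] [[-1.3, 78.6], [-1.7, 62.7]]
rail near [[605.8, -198.2], [605.3, -201.4]] [[31.9, 1.2], [28.6, 1.2]]
cap [[670.0, -242.5]] [[-1.9, -69.2]]
[[ 0.1546 -0.988 ]
 [ 0.988   0.1546]]
pred nut px crop [[251.45140568 549.00284773]
 [251.55901629 438.46171702]]
```

```bash
python3 -m crank '[[[-0.002,-0.016,-0.15],0,0],[[0,0,-0.15],0,0],[[0,0,-0.15],0,0],[[0,0,-0.16],0,0],[[0,0,0],0,0]]'
python3 -m crank '[[[0.02,-0.003,0],0,0],[[0.02,-0.003,0],0,0],[[0.01,-0.0016,0],0,0],[[0,0,0],0,0]]'
```

```text
clock: 1.85
eef_pos: [555.3, -228.5, 41.5]
orientation: [[0.987, -0.162, -0.014], [-0.162, -0.987, 0.003], [-0.014, -0.001, -1.0]]
contact_force: [-1.2, 0.6, -0.2]
width: -0.2
finger_force: 0.0
clock: 2.25
eef_pos: [577.2, -230.5, 50.2]
orientation: [[0.987, -0.159, 0.004], [-0.159, -0.987, -0.002], [0.005, 0.001, -1.0]]
contact_force: [0.4, 0.1, -0.5]
width: 0.3
finger_force: 0.0
```

```bash
python3 -m crank '[[[0.016,-0.0025,0],0,0],[[0.016,-0.0025,0],0,0],[[0.016,-0.0025,0],0,0],[[0.016,-0.0025,0],0,0],[[0,0,0],0,0]]'
python3 -m crank '[[[0.012,-0.002,0],0,0],[[0.012,-0.002,0],0,0],[[0,0,0],0,0]]'
```

```text
clock: 2.75
eef_pos: [592.1, -232.1, 47.7]
orientation: [[0.987, -0.158, 0.001], [-0.158, -0.987, -0.0], [0.001, -0.0, -1.0]]
contact_force: [-1.5, -0.1, 0.4]
width: -0.2
finger_force: 0.2
clock: 3.05
eef_pos: [597.5, -232.9, 47.6]
orientation: [[0.987, -0.158, 0.0], [-0.158, -0.987, 0.0], [0.0, -0.0, -1.0]]
contact_force: [-0.5, -0.5, -0.8]
width: 0.1
finger_force: 0.5
```

```bash
python3 -m crank '[[[0.008,-0.0013,0],0,0],[[0.008,-0.0013,0],0,0],[[0,0,0],0,0]]'
python3 -m crank '[[[0.008,-0.0013,0],0,0],[[0,0,0],0,0]]'
python3 -m crank '[[[0.004,-0.0006,0],0,0],[[0,0,0],0,0]]'
python3 - <<'E'
from h import *
im=r.snapshot("top");cv2.imwrite("pics/top1.png",im[:,:,::-1])
E
```

```text
clock: 3.35
eef_pos: [601.2, -233.5, 47.5]
orientation: [[0.987, -0.158, 0.0], [-0.158, -0.987, 0.0], [-0.0, -0.0, -1.0]]
contact_force: [-1.0, 0.4, 0.5]
width: 0.2
finger_force: 0.8
clock: 3.55
eef_pos: [603.2, -233.9, 47.6]
orientation: [[0.987, -0.158, -0.0], [-0.158, -0.987, 0.0], [-0.0, -0.0, -1.0]]
contact_force: [-1.7, 0.3, -0.3]
width: 0.2
finger_force: 0.8
clock: 3.75
eef_pos: [604.0, -234.0, 47.6]
orientation: [[0.987, -0.158, -0.0], [-0.158, -0.987, 0.0], [-0.0, -0.0, -1.0]]
contact_force: [-1.1, 0.4, -0.5]
width: -0.0
finger_force: 0.9
```

```bash
for i in 1 ; do python3 -m crank '[[[0.008,-0.0013,0],0,0],[[0.004,-0.0006,0],0,0],[[0,0,0],0,0]]'; done
python3 -m crank '[[[0.006,-0.001,0],0,0],[[0,0,0],0,0]]'
python3 -m crank '[[[0.006,-0.001,0],0,0],[[0,0,0],0,0]]'
```

```text
clock: 4.1
eef_pos: [605.2, -234.2, 47.6]
orientation: [[0.987, -0.159, -0.005], [-0.159, -0.987, 0.001], [-0.005, -0.001, -1.0]]
contact_force: [-5.7, 1.9, 3.1]
width: 0.1
finger_force: 3.1
clock: 4.3
eef_pos: [605.4, -234.2, 47.6]
orientation: [[0.987, -0.159, -0.008], [-0.159, -0.987, 0.002], [-0.008, -0.001, -1.0]]
contact_force: [-9.0, 2.2, 6.2]
width: 0.0
finger_force: 4.4
clock: 4.5
eef_pos: [605.5, -234.3, 47.6]
orientation: [[0.987, -0.159, -0.011], [-0.159, -0.987, 0.003], [-0.011, -0.001, -1.0]]
contact_force: [-10.5, 3.8, 8.3]
width: 0.0
finger_force: 5.8
```

```bash
python3 -m crank '[[[-0.04,0.006,0],0,0],[[-0.04,0.006,0],0,0],[[0,0,0.18],0,0],[[0,0,0.18],0,0],[[0,0,0.08],0,0]]'
python3 -m crank '[[[-0.15,0.01,0],0,0],[[-0.15,0.01,0],0,0],[[-0.13,0.01,0],0,0],[[0,0,0],0,0],[[0,0,0],0,0]]'
python3 -m crank '[[[0,0,0],0,0],[[0,0,0],0,0]]'
python3 - <<'E'
from h import *
o=r.observe();c=r.get_calibration("wrist"); im=r.snapshot("wrist")
np.savez("w1.npz",K=c["intrinsics"],T=c["world_to_cam"]); print(o["eef_pos"],o["contact_force"])
a=im[60:320,220:420,::-1]; cv2.imwrite("pics/w2.png",cv2.resize(a,None,fx=2.25,fy=2.25,interpolation=cv2.INTER_CUBIC))
E
```

```text
clock: 5.0
eef_pos: [593.5, -233.8, 163.4]
orientation: [[0.987, -0.159, 0.01], [-0.159, -0.987, -0.004], [0.011, 0.002, -1.0]]
contact_force: [0.9, -0.4, 0.5]
width: -0.1
finger_force: 0.0
clock: 5.5
eef_pos: [482.6, -225.4, 158.4]
orientation: [[0.987, -0.16, 0.003], [-0.16, -0.987, -0.001], [0.003, 0.001, -1.0]]
contact_force: [1.2, 0.6, 1.5]
width: 0.2
finger_force: 0.0
clock: 5.7
eef_pos: [484.4, -224.7, 158.4]
orientation: [[0.988, -0.157, 0.002], [-0.157, -0.988, -0.001], [0.002, 0.0, -1.0]]
contact_force: [0.9, 0.8, -0.2]
width: 0.4
finger_force: 0.0
[ 484.43888765 -224.73213101  158.35533784] [ 0.94902047  0.81152994 -0.18093381]
```

View pics/w2.png

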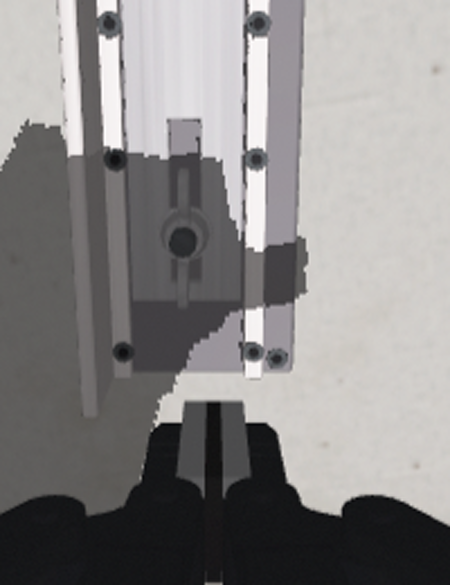

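Run:
```python
from h import *
c=W1(); s=lambda L:[((u+.5)/2.25-.5+220,(v+.5)/2.25-.5+60) for u,v in L]
th=1.4156;R=np.array([[np.cos(th),-np.sin(th)],[np.sin(th),np.cos(th)]]);t=np.array([601.8,-231.4])
for n,L,z in [("stud",[(184,242)],47),("tips",[(183,168),(182,305)],44),("rail end",[(82,416),(97,416)],58),("rail mid",[(69,150),(83,150)],58),("plate right near corner",[(294,374)],12),("fingertip",[(182,402),(248,402),(215,402)],139)]:
    w=ray(0,s(L),z,c)[:,:2]; print(n,w.round(1).tolist(),((w-t)@R).round(1).tolist())
e=r.observe()["eef_pos"][:2];print("tcp jig",(e-t)@R)
```

```text
stud [[515.1, -218.7]] [[-0.8, 87.6]]
tips [[540.1, -222.5], [491.8, -213.8]] [[-0.7, 62.3], [0.4, 111.4]]
rail end [[460.2, -172.3], [459.4, -177.7]] [[36.5, 149.0], [31.1, 149.0]]
rail mid [[552.3, -187.9], [551.6, -192.3]] [[35.3, 55.7], [30.8, 55.7]]
plate right near corner [[445.8, -253.0]] [[-45.5, 150.8]]
fingertip [[494.0, -218.4], [491.6, -233.3], [492.8, -225.8]] [[-3.8, 108.5], [-18.9, 108.6], [-11.4, 108.5]]
tcp jig [-11.50394019 117.23891144]
```

```bash
python3 -m crank '[[[0.018,-0.015,-0.1],0,0],[[0,0,-0.14],0,0],[[0,0,-0.14],0,0],[[0,0,-0.076],0,0],[[0,0,0],0,0]]'
python3 -m crank '[[[0.0026,0.0168,0],0,0],[[0.0026,0.0168,0],0,0],[[0.0026,0.0168,0],0,0],[[0.0026,0.0168,0],0,0],[[0,0,0],0,0]]'
cat > look.py <<'E'
from h import *
th=1.4156;R=np.array([[np.cos(th),-np.sin(th)],[np.sin(th),np.cos(th)]]);t=np.array([601.8,-231.4])
o=r.observe(); j=(o["eef_pos"][:2]-t)@R; print("right,up,z",(-j[0]).round(1),(88-j[1]).round(1),o["eef_pos"][2].round(1),o["clock"],o["contact_force"].round(1),o["torque"].round(2))
E
python3 look.py
```

```text
clock: 6.25
eef_pos: [485.2, -227.9, 40.6]
orientation: [[0.987, -0.158, -0.006], [-0.158, -0.987, 0.002], [-0.006, -0.001, -1.0]]
contact_force: [-0.6, -0.7, 0.2]
width: -0.2
finger_force: 0.2
clock: 6.75
eef_pos: [490.8, -210.5, 44.8]
orientation: [[0.988, -0.157, 0.002], [-0.157, -0.988, 0.0], [0.002, -0.001, -1.0]]
contact_force: [-0.2, -0.4, 0.3]
width: -0.0
finger_force: 0.2
right,up,z -3.5 -24.9 44.8 6.75 [-0.2 -0.4  0.3] [-0.01  0.03  0.02]
```

```bash
python3 -m crank '[[[-0.0025,-0.016,0],0,0],[[0,0,0.1],0,0],[[0,0,0.1],0,0],[[0.1,-0.0065,0],0,0],[[0.1,-0.0065,0],0,0]]'
python3 -m crank '[[[0,0,0],0,0],[[0,0,0],0,0],[[0,0,-0.04],0,0]]'
python3 look.py
cat > plan.py <<'E'
import numpy as np
hx,hy=7.6,9.5
g=np.stack(np.meshgrid(np.linspace(-hx,hx,25),np.linspace(-hy,hy,25)),-1).reshape(-1,2)
def phi(c,ref):
    p=g+c; d=np.hypot(*p.T); k=d<25
    if not k.any(): return None,d.min()
    a=np.degrees(np.arctan2(p[k,0],p[k,1])+np.arcsin(np.minimum(2/d[k],1)))
    a=(a-ref+180)%360-180+ref
    return a.max(),d.min()
W=[(-4,25),(4,23),(12,22),(19,15),(20,5),(20,-5),(19,-14),(14,-21),(6,-25),(-2,-25)]
ref=30
for i,w in enumerate(W):
    a,d=phi(np.array(w,float),ref); ref=a or ref
    s=""
    if i:
        e=np.array(w)-W[i-1]; q=e[0]*np.array([-.1546,-.988])+e[1]*np.array([.988,-.1546]); s=(q/250).round(4)
    print(w,a,d.round(1),s)
E
python3 plan.py
```

```text
clock: 7.25
eef_pos: [540.1, -219.2, 95.3]
orientation: [[0.987, -0.159, 0.002], [-0.159, -0.987, -0.0], [0.002, -0.0, -1.0]]
contact_force: [0.0, 0.2, 0.2]
width: -0.0
finger_force: 0.0
clock: 7.55
eef_pos: [539.1, -219.3, 84.3]
orientation: [[0.987, -0.159, 0.001], [-0.159, -0.987, -0.001], [0.001, 0.0, -1.0]]
contact_force: [0.4, 0.1, 1.1]
width: -0.1
finger_force: 0.0
right,up,z -2.3 24.2 84.3 7.55 [0.4 0.1 1.1] [ 0.01  0.03 -0.03]
(-4, 25) 20.295998758832525 15.5 
(4, 23) 47.122782945263026 13.5 [-0.0129 -0.0304]
(12, 22) 62.40756388649805 13.3 [-0.0089 -0.031 ]
(19, 15) 81.77399853186705 12.7 [-0.032  -0.0233]
(20, 5) 118.66654224983333 12.4 [-0.0401  0.0022]
(20, -5) 145.4810530874763 12.4 [-0.0395  0.0062]
(19, -14) 157.16232641029893 12.3 [-0.0349  0.0095]
(14, -21) 169.75561441396343 13.2 [-0.0246  0.0241]
(6, -25) 193.26779906253472 15.5 [-0.0109  0.0341]
(-2, -25) 218.07002710828397 15.5 [0.0049 0.0316]
```

```bash
python3 -m crank '[[[0.002,0.008,-0.04],0,0],[[0,0,-0.06],0,0],[[0,0,-0.06],0,0],[[0,0,0],0,0]]'; python3 look.py
```

```text
clock: 7.95
eef_pos: [536.7, -215.9, 40.2]
orientation: [[0.987, -0.158, -0.006], [-0.158, -0.987, 0.002], [-0.006, -0.001, -1.0]]
contact_force: [-0.2, -0.4, -0.1]
width: 0.0
finger_force: 0.0
right,up,z -5.2 21.3 40.2 7.95 [-0.2 -0.4 -0.1] [-0.01 -0.03 -0.01]
```

```bash
python3 -m crank '[[[-0.0065,-0.0152,0],0,0],[[-0.0064,-0.0152,0],0,0],[[-0.0045,-0.0155,0],0,0],[[-0.0044,-0.0155,0],0,0],[[-0.016,-0.0117,0],0,0]]' 
python3 look.py
python3 -m crank '[[[-0.016,-0.0116,0],0,0],[[-0.02,0.0011,0],0,0],[[-0.02,0.0011,0],0,0],[[-0.0197,0.0031,0],0,0],[[-0.0198,0.0031,0],0,0]]'; python3 look.py
```

```text
clock: 8.45
eef_pos: [531.4, -235.3, 44.6]
orientation: [[0.987, -0.158, 0.003], [-0.158, -0.987, -0.0], [0.003, -0.0, -1.0]]
contact_force: [2.3, 2.0, 0.4]
width: -0.2
finger_force: 1.0
right,up,z 14.7 19.1 44.6 8.45 [2.3 2.  0.4] [ 0.34 -0.36  0.03]
clock: 8.95
eef_pos: [508.6, -237.7, 45.2]
orientation: [[0.987, -0.158, 0.006], [-0.158, -0.987, -0.003], [0.007, 0.002, -1.0]]
contact_force: [3.5, -2.5, 0.8]
width: -0.1
finger_force: 1.7
right,up,z 20.6 -3.1 45.2 8.95 [ 3.5 -2.5  0.8] [-0.53 -0.71 -0.02]
```

```bash
python3 -m crank '[[[-0.0175,0.0048,0],0,0],[[-0.0174,0.0047,0],0,0],[[-0.0123,0.012,0],0,0],[[-0.0123,0.0121,0],0,0],[[-0.0055,0.017,0],0,0]]' 
python3 look.py
python3 -m crank '[[[-0.0054,0.0171,0],0,0],[[0.0024,0.0158,0],0,0],[[0.0025,0.0158,0],0,0],[[0,0,0],0,0]]'; python3 look.py
python3 -m crank '[[[-0.0025,-0.016,0],0,0],[[0,0,0.1],0,0],[[-0.02,-0.01,0.1],0,0],[[-0.02,0,0.1],0,0],[[0,0,0.1],0,0]]'
python3 - <<'E'
from h import *
c=r.get_calibration("wrist"); im=r.snapshot("wrist")
np.savez("w1.npz",K=c["intrinsics"],T=c["world_to_cam"])
a=im[60:320,220:420,::-1]; cv2.imwrite("pics/w3.png",cv2.resize(a,None,fx=2.25,fy=2.25,interpolation=cv2.INTER_CUBIC))
E
python3 look.py
```

```text
clock: 9.45
eef_pos: [488.5, -223.6, 43.4]
orientation: [[0.987, -0.159, -0.002], [-0.159, -0.987, -0.0], [-0.002, 0.001, -1.0]]
contact_force: [0.2, -2.5, 0.1]
width: 0.1
finger_force: 1.0
right,up,z 9.8 -25.1 43.4 9.45 [ 0.2 -2.5  0.1] [-0.5  -0.09 -0.03]
clock: 9.85
eef_pos: [489.4, -209.1, 43.3]
orientation: [[0.988, -0.156, -0.002], [-0.156, -0.988, 0.002], [-0.002, -0.002, -1.0]]
contact_force: [-0.6, 0.5, 0.5]
width: -0.1
finger_force: 0.4
right,up,z -4.7 -26.5 43.3 9.85 [-0.6  0.5  0.5] [0.08 0.16 0.  ]
clock: 10.35
eef_pos: [478.6, -217.8, 144.6]
orientation: [[0.987, -0.159, -0.001], [-0.159, -0.987, 0.0], [-0.001, -0.0, -1.0]]
contact_force: [0.4, -0.7, 0.3]
width: -0.1
finger_force: 0.0
right,up,z 6.2 -32.3 149.1 10.4 [ 0.7 -0.6  1.6] [-0.03 -0.02  0.02]
```

View pics/w3.png

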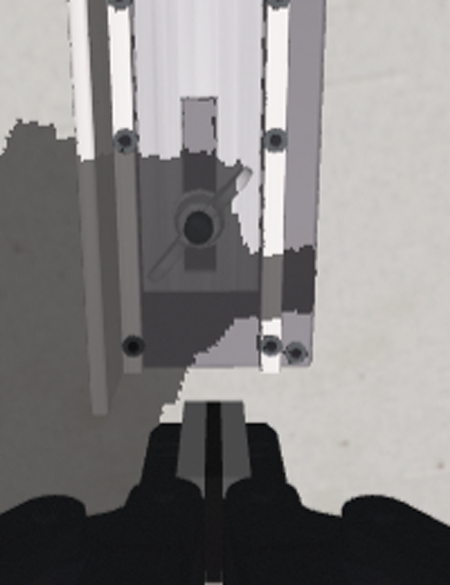

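```bash
python3 -m crank '[[[0.117,0.0025,-0.1],0,0],[[0.116,0.0025,-0.08],0,0],[[0,0,-0.08],0,0],[[0,0,0],0,0],[[0,0,0],0,0]]'; python3 look.py
python3 -m crank '[[[0,0,-0.08],0,0],[[0,0,-0.08],0,0],[[0,0,0],0,0],[[0,0,0],0,0]]'; python3 look.py
```

```text
clock: 10.9
eef_pos: [536.7, -216.4, 78.2]
orientation: [[0.987, -0.159, -0.002], [-0.159, -0.987, 0.001], [-0.002, -0.0, -1.0]]
contact_force: [0.5, 0.2, -0.2]
width: 0.1
finger_force: 0.0
right,up,z -4.8 21.3 78.2 10.9 [ 0.5  0.2 -0.2] [-0.02 -0.01 -0.01]
clock: 11.3
eef_pos: [537.7, -216.9, 39.9]
orientation: [[0.987, -0.159, 0.001], [-0.159, -0.987, -0.0], [0.001, 0.0, -1.0]]
contact_force: [-0.5, 0.7, -0.2]
width: -0.3
finger_force: 0.0
right,up,z -4.4 22.4 39.9 11.3 [-0.5  0.7 -0.2] [ 0.04 -0.    0.03]
```

```bash
python3 -m crank '[[[-0.0014,-0.0168,0.01],0,0],[[-0.0014,-0.0168,0],0,0],[[-0.0089,-0.031,0],0,0],[[-0.016,-0.0117,0],0,0],[[-0.016,-0.0116,0],0,0]]' ; python3 look.py
python3 -m crank '[[[-0.012,0,0],0,0],[[0,0,0],0,0]]'; python3 look.py
python3 -m crank '[[[-0.008,0.0012,0],0,0],[[0,0,0],0,0]]'; python3 look.py
```

```text
clock: 11.8
eef_pos: [526.9, -239.1, 41.7]
orientation: [[0.987, -0.159, 0.001], [-0.159, -0.987, -0.001], [0.002, 0.0, -1.0]]
contact_force: [2.2, 0.3, -1.1]
width: -0.0
finger_force: 0.8
right,up,z 19.2 15.1 41.7 11.8 [ 2.2  0.3 -1.1] [ 0.17 -0.46 -0.04]
clock: 12.0
eef_pos: [523.5, -239.6, 41.6]
orientation: [[0.987, -0.159, 0.001], [-0.159, -0.987, -0.001], [0.001, 0.001, -1.0]]
contact_force: [1.7, -1.4, -0.4]
width: -0.1
finger_force: 0.9
right,up,z 20.2 11.9 41.6 12.0 [ 1.7 -1.4 -0.4] [-0.16 -0.35 -0.05]
clock: 12.2
eef_pos: [521.8, -239.2, 41.5]
orientation: [[0.987, -0.159, 0.001], [-0.159, -0.987, -0.002], [0.001, 0.001, -1.0]]
contact_force: [3.2, -1.7, 0.6]
width: 0.1
finger_force: 1.4
right,up,z 20.1 10.1 41.5 12.2 [ 3.2 -1.7  0.6] [-0.42 -0.52 -0.07]
```

```bash
python3 -m crank '[[[-0.004,0.0006,0],0,0],[[0,0,0],0,0]]' >/dev/null; python3 look.py
python3 -m crank '[[[-0.004,0.0006,0],0,0],[[0,0,0],0,0]]'>/dev/null; python3 look.py
python3 -m crank '[[[-0.004,0.0006,0],0,0],[[0,0,0],0,0]]'>/dev/null; python3 look.py
```

```text
right,up,z 20.0 9.4 41.6 12.4 [ 3.3 -3.5  1. ] [-0.69 -0.66 -0.02]
right,up,z 20.0 9.1 41.7 12.6 [ 5.4 -3.7 -1.9] [-0.77 -0.98 -0.01]
right,up,z 19.9 9.0 41.9 12.8 [ 5.9 -3.5 -2.5] [-0.9  -1.27 -0.01]
```

```bash
python3 -m crank '[[[-0.006,0.001,0],0,0],[[0,0,0],0,0]]' >/dev/null; python3 look.py
python3 -m crank '[[[0.016,-0.006,0],0,0],[[0.02,-0.006,0],0,0],[[0,0,0.12],0,0],[[0,0,0.16],0,0],[[0,0,0.14],0,0]]'
python3 -m crank '[[[-0.14,0.01,0],0,0],[[-0.14,0.01,0],0,0],[[0,0,0],0,0],[[0,0,0],0,0]]'
python3 - <<'E'
from h import *
im=r.snapshot("wrist")
a=im[0:300,200:440,::-1]; cv2.imwrite("pics/w4.png",cv2.resize(a,None,fx=2,fy=2,interpolation=cv2.INTER_CUBIC))
a=r.snapshot("top")[90:260,200:480,::-1]; cv2.imwrite("pics/top2.png",cv2.resize(a,None,fx=2.8,fy=2.8,interpolation=cv2.INTER_CUBIC))
E
python3 look.py
```

```text
right,up,z 19.9 8.8 42.1 13.0 [ 8.3 -4.6 -4.3] [-0.97 -1.67 -0.05]
clock: 13.5
eef_pos: [524.2, -238.6, 146.1]
orientation: [[0.988, -0.157, -0.005], [-0.157, -0.988, 0.003], [-0.006, -0.002, -1.0]]
contact_force: [1.5, -0.5, -0.1]
width: 0.1
finger_force: 0.0
clock: 13.9
eef_pos: [453.8, -234.1, 145.3]
orientation: [[0.987, -0.159, -0.004], [-0.159, -0.987, 0.002], [-0.004, -0.002, -1.0]]
contact_force: [0.5, 0.1, 0.0]
width: -0.1
finger_force: 0.0
right,up,z 25.6 -55.2 146.1 14.0 [0.1 0.7 0.2] [ 0.06 -0.02  0.03]
```

View pics/w4.png

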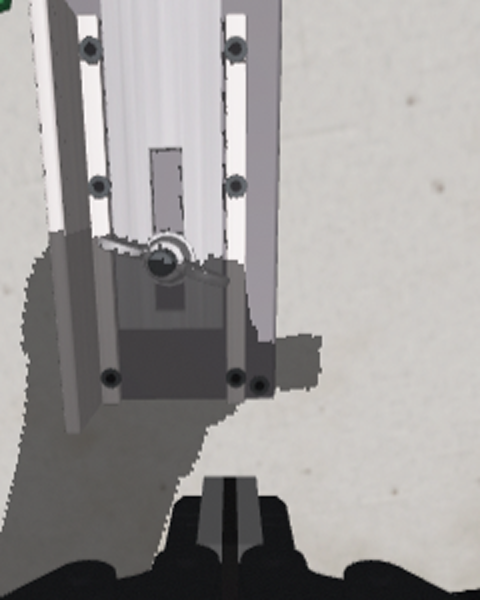

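View pics/top2.png

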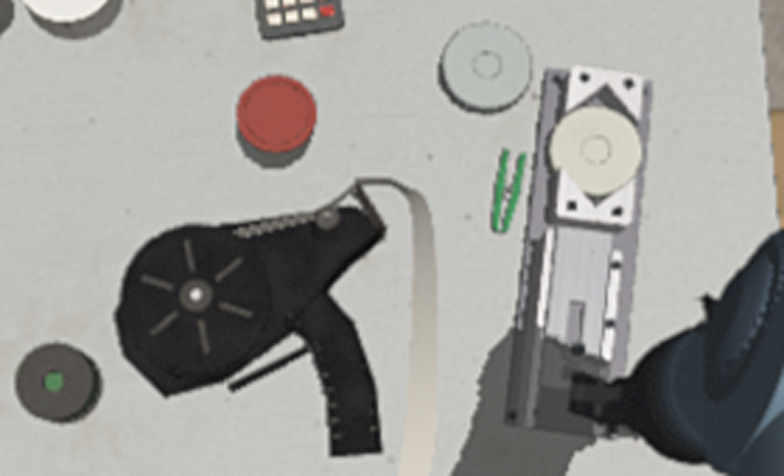

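Run:
```python
from h import *
th=1.4156;R=np.array([[np.cos(th),-np.sin(th)],[np.sin(th),np.cos(th)]]);t=np.array([601.8,-231.4])
s=lambda u,v:((u+.5)/2.8-.5+200,(v+.5)/2.8-.5+90)
w=ray("top",[s(596,150)],30)[:,:2]; b=ray("top",[s(558,218),s(630,227)],48)[:,:2]
print((w-t)@R,(b-t)@R); print(r.close_job())
```

```text
[[-6.80478477e-03 -7.76209947e+01]] [[ 27.45605457 -12.09537042]
 [-28.96628702 -12.70173384]]
the job is handed in; nothing more can be done
None
```

The cap is clamped: it sits within about 1 mm of the nest, nipped firmly between the V jaws. The wing nut is tight at about 6.6 rad, the hand is clear and the other things were not touched. The job was handed in at about 14 s of robot time.

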